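# Air on the wagon: fit the flat nozzle, free the valve lever, hold it open

## Task

Get the degreased model wagon on its stand ready for paint by blowing the dust off it with the bench's air station. First take the flat fan nozzle (the one with the wide slit mouth) from the rack and plug it upright and fully home into the station's coupling, its mouth pointing at the middle of the wagon; only then flip the catch up off the valve lever and right over backwards, pull the lever round as far as it goes and finish holding it there with the gripper, because it springs shut when let go. Do not touch the wagon, and leave the other nozzles and everything lying about where they are.

Things in the scene. Friction and masses are not known exactly. Their poses are not given: they have to be found in the camera images.
- flat_nozzle (a point): Flat fan nozzle, loose, 90 g, in any hole of the rack. Point: grip centre of its square aluminium body (24 x 24 x 52 mm, top 16 mm above), 40 mm above the shoulder's underside; below that a round shank, 14 mm diameter, 25 mm long. z up; x: the way the mouth points, a flat fan 50 mm wide, its slit 55 mm out from the axis, lying 21 to 33 mm below this point. Pinch the body along y.
- coupling (a point): Air coupling: upright round sleeve, 34 mm outside diameter; centre of its open top, 91 mm above the table. Hole 17 mm across, 29 mm deep. Fully home, the nozzle's shoulder sits on the rim (flat_nozzle point 40 mm above this one) and it can still be turned. Frame of the station: at yaw 0 x points away from the robot. A gauge, 122 mm high, stands 68 mm away in -y.
- wagon_middle (a point): Middle of the red-brown model goods van, 176 mm long (y), 56 mm deep (x), underside 69 mm and roof 136 mm above the table, fixed to a painting stand with a round foot of 90 mm diameter, beyond the station as seen from the robot. Not to be touched.
- lever (a joint): Valve lever, rad: 0 shut (start; it springs back to it), 1.2 at the open stop. Turns level about lever_pivot, growing values clockwise seen from above. The spring asks for about 3.5 N at lever_grip to start and 7 N at the open stop. While the catch is down it can move only about 0.04 rad.
- lever_grip (a point): Middle of the lever's black round hand grip, 24 mm diameter, 85 mm long, level, 120 mm above the table, 140 mm from lever_pivot. The frame turns with the lever: its -y runs out along the lever, away from the pivot; the lever opens towards its own -x (when shut, at yaw 0: towards the robot).
- lever_pivot (a point): The vertical axis of the lever, on top of the valve, at the lever's height. Frame of the station. When shut the lever points along the station's -y: flat steel bar 20 x 6 mm to 95 mm out, then the grip to 180 mm.
- catch (a joint): Safety catch, rad: 0 down over the lever (start), 2.1 thrown right over against its stop. Hinges at catch_pivot about the station's y; growing values lift the tab up, over the top and back towards the station's +x. Light (70 g, about 0.4 N at the tab); let go below 1.1 it falls shut, beyond 1.5 it falls over by itself and stays.
- catch_tab (a point): Middle of the catch's thumb tab, steel, 20 mm wide (y), 33 mm long (x), 6 mm thick, overhanging the lever bar towards the robot, 131 mm high when down. The frame turns with the catch. A strap joins it over the lever bar to the hinge; a lip just behind the tab stops the lever. Pinch the tab across its width from above, or lift it from beneath.
- catch_pivot (a point): Hinge axis of the catch (along the station's y), 113 mm above the table; the tab's middle is 70 mm in front of it (-x) and 15 mm above it when down. Frame of the station.
- round_nozzle (a point): Other nozzle in the rack: same square body but a thin round tube as its mouth, sticking out 53 mm sideways. Point in its body, 40 mm above the shoulder's underside. Leave it.
- straight_nozzle (a point): Third nozzle in the rack: round body with a cone on top, no side mouth. Point 30 mm above the shoulder's underside. Leave it.
- rack: Fixed wooden nozzle rack, 230 (x) x 56 (y) x 35 mm high, with three 17.5 mm holes along its x at -75, 0 and +75 mm; origin under its centre, on the table.
- jar_a_mid (a point): Small paint jar between rack and station, 36 mm diameter, 45 mm high; its middle. Leave it.
- jar_b_mid (a point): Small paint jar in front of the station, 36 mm diameter, 45 mm high; its middle. Leave it.
- tape_mid (a point): Roll of masking tape lying flat, 100 mm diameter, 25 mm high; its middle. Leave it.
- tumbler_mid (a point): Glass tumbler, 72 mm diameter, 90 mm high; its middle. Leave it.
- brush_grip (a point): Paint brush lying on the table, 190 mm long; point on its handle. Leave it.
- open_wagon_mid (a point): Open model wagon standing on the table, 178 x 52 x 65 mm; its middle. Leave it.
Mind the look-alikes: they are no part of the job. Leave any green look-alike of the part that bears flat_nozzle alone.

How it is judged (in metres and radians):
On the way, in this order (a step that is already met when the one before it is completed fails the run):
1. the flat nozzle is upright and fully home in the coupling, its mouth pointing at the middle of the wagon, with catch and lever still as they were (horizontal distance between flat_nozzle and coupling below 0.004 m and z of flat_nozzle in the frame of coupling between 0.037 and 0.0425 m and angle between flat_nozzle's own z axis and vertical below 0.07 rad and y of wagon_middle in the frame of flat_nozzle between -0.03 and 0.03 m and x of wagon_middle in the frame of flat_nozzle above 0 m and value of joint catch below 0.3 rad and value of joint lever below 0.15 rad), for 0.2 s.
2. the catch is thrown over, the lever still shut (value of joint catch above 1.7 rad and value of joint lever below 0.15 rad), for 0.2 s.
3. the lever is pulled open (value of joint lever above 1.05 rad), for 0.2 s.
At the end, for the whole second after the job is handed in: Nozzle upright (4 degrees), home in the coupling (2.5 mm), its mouth's line within 30 mm of the wagon's middle; catch thrown over (above 1.7 rad); lever held open (above 1.05 of 1.2 rad) by the gripper's fingers, nothing else moved by 25 mm and the wagon untouched (horizontal distance between flat_nozzle and coupling below 0.004 m and z of flat_nozzle in the frame of coupling between 0.037 and 0.0425 m and angle between flat_nozzle's own z axis and vertical below 0.07 rad and y of wagon_middle in the frame of flat_nozzle between -0.03 and 0.03 m and x of wagon_middle in the frame of flat_nozzle above 0 m and value of joint catch above 1.7 rad and value of joint lever above 1.05 rad and velocity of joint lever below 0.1 rad/s and contact force between the fingers and lever above 1 N); the arm keeps its last pose, push and grip.
It fails at once if the wagon is touched (contact force between any of the arm, the fingers, nozzle and wagon above 0.5 N).
It fails at once if another nozzle or a thing lying about is moved more than 25 mm (distance of any of round_nozzle, straight_nozzle, jar_a_mid, jar_b_mid, tape_mid, tumbler_mid, brush_grip, open_wagon_mid from where it was at the start of the episode above 0.025 m).
It also fails if it takes over 72 s, if anything falls off the work surface, if the arm or the gripper's body presses on something with over 40 N, if the wrist force passes 120 N, or if a joint passes its speed limit or range.

## Robot

A 7-joint arm with a two-finger parallel gripper is mounted at the origin on the work surface. World frame = base frame: x ahead of the robot, y to its left, z up, the work surface at z = 0. Lengths are in mm, angles in rad, forces in N, time in s.
With the tool pointing down it reaches from about 400 to 850 mm from the base axis. Payload 4.4 kg.
Tool frame: the origin (TCP) lies where the fingers leave the gripper's body, on its centre line; the fingertips stand 97 mm ahead of it and the grasp point (between the pads) lies 78 mm ahead of it; z points along the fingers, y is the line along which they close (so a half turn about z gives the same grasp; the last joint's range is limited). The gripper opens to 94 mm and grips with 3 to 60 N. Pads are 16 mm wide; open, the fingers measure 119 mm over their backs; the gripper's body (75 mm by 177 mm) begins 78 mm behind the grasp point.
Start: joints at [1.218, 0.628, 0.038, 1.517, -0.027, 0.996, -0.02], TCP at [183.9, -623.456, 302.678] pointing down, gripper open.
Joint ranges: [-3.06, 3.06], [-0.37, 2.12], [-1.25, 1.32], [0.18, 2.47], [-1.1, 4.24], [0.23, 1.98], [-2.94, 2.94]. Speed limits (rad/s): [2.57, 2.57, 3.14, 3.14, 3.14, 3.14, 3.14].

## Interface

Orientations are given as a unit quaternion [x, y, z, w].
In Python, from plant import env gives the robot as it stands. The module is installed in compiled form; this text tells all that it offers.
- The arm moves only by the tool step_arm, never from a script. Its argument "motion" is a list that holds one entry, the list of rows, each a list of 5 numbers: the shift along the tool's x, y, z as a fraction of full scale, then the turn about the tool's z as a fraction of full scale, then the opening, from -1 (shut) to 1 (fully open). A call has 1 to 12 rows; each row is the pose to reach, as a shift and turn from the pose commanded when the call began, along the tool's axes at that moment; what a row does not reach only later rows make up. Full scale, the value 1, is 30 cm for a shift and 90 degrees for a turn. A row lasts 1/8 s, in which the tool goes at most 62.5 mm and 10.7 degrees, less where a joint would pass 70% of its speed; a pose out of reach is approached as far as the arm can. A call with a number of a shift or a turn outside -1 to 1 is refused whole. A call with a gripper value outside its range is refused whole. The fingers move at their own pace and stop on an object; "squeeze" is the grip in N (left out, the last holds). Time passes only in rows, so rows that repeat a pose let the fingers close. It gives the time, the measured TCP pose, the force, the opening and the grip force at its end, in the units of the state.
- env.get_obs(): the state, without advancing time (a new reading comes with each control period).
- env.snapshot(name): name is "scene" or "top" or "wrist"; returns a dict with "img" (420x560x3 uint8, red, green, blue), "fx", "fy", "cx", "cy" (pixels), "R" (3x3) and "t" (3): a world point X has camera coordinates R X + t; the wrist camera has in their place "mount" (4x4, takes a point from camera to tool coordinates, whose origin is the TCP and whose axes are the flange's). Camera axes: x right, y down, z forward; pixel columns grow to the right and rows downward; lengths in mm; the calibration is good to about 2 mm. A picture is of the moment at which its call begins: read the wrist's pose just before it. There is no depth.
- env.sign_off(): hands the job in; it is judged then, once.
The state is a dict: "clock": time; "qpos": joint angles; "joint_vel": joint speeds; "effort": joint torques, N m; "tool_pos": TCP position; "eef_rot": TCP orientation; "wrist_force": force on the tool from outside, world axes, zero at the start; "ft_torque": the same for the moment, N m; "grip_width": opening from 0.0 (shut) to 1.0 (fully open); "gripper_force": force on a finger pad.
Only numpy, scipy, OpenCV 4.12 (cv2) and the standard library are available. Lean on these libraries where they do the work, as an engineer would, in place of code of your own. Each camera call takes 0.05 s, during which the arm holds its last target. There are 200 camera calls.

## Working session

There is one attempt and no reset: what is moved stays moved. The work goes in short steps, Python scripts to look and compute and a tool call to move; the robot and the scene stay as the last step left them, time stands still between calls to the robot, and variables do not carry over. Pictures are saved under pics/ and viewed, at most 10 in all, crops included, and the job is handed in when it is done.

Besides the shell and the picture viewer there is one more tool, called as name(argument=value, ...), one argument or row to a line, values as JSON. step_arm: Moves the arm, as the interface text tells. Its arguments: {"type":"object","properties":{"motion":{"type":"array"},"squeeze":{"type":"number"}},"required":["motion"]}

```bash
mkdir -p pics; cat > h.py <<'E'
import numpy as np, cv2, json
from plant import env
def snap(name, fn):
    o=env.get_obs(); s=env.snapshot(name)
    cv2.imwrite('pics/'+fn+'.png', s['img'][:,:,::-1])
    d={k:np.array(v).tolist() for k,v in s.items() if k!='img'}
    d['tp']=np.array(o['tool_pos']).tolist(); d['tq']=np.array(o['eef_rot']).tolist()
    json.dump(d,open('pics/'+fn+'.json','w')); return s,o
def cam(fn):
    d=json.load(open('pics/'+fn+'.json'))
    if 'R' in d: return d,np.array(d['R']),np.array(d['t'])
    from scipy.spatial.transform import Rotation as Ro
    M=np.array(d['mount']); T=np.eye(4); T[:3,:3]=Ro.from_quat(d['tq']).as_matrix(); T[:3,3]=d['tp']
    W=np.linalg.inv(T@M); return d,W[:3,:3],W[:3,3]
def atz(fn,u,v,z):
    d,R,t=cam(fn); r=R.T@np.array([(u-d['cx'])/d['fx'],(v-d['cy'])/d['fy'],1]); c=-R.T@t
    return c+r*(z-c[2])/r[2]
def proj(fn,X):
    d,R,t=cam(fn); p=R@np.array(X,float)+t; return p[0]/p[2]*d['fx']+d['cx'],p[1]/p[2]*d['fy']+d['cy']
def tri(obs):
    A=np.zeros((3,3)); b=np.zeros(3)
    for fn,u,v in obs:
        d,R,t=cam(fn); r=R.T@np.array([(u-d['cx'])/d['fx'],(v-d['cy'])/d['fy'],1]); r/=np.linalg.norm(r); c=-R.T@t
        P=np.eye(3)-np.outer(r,r); A+=P; b+=P@c
    return np.linalg.solve(A,b)
def crop(fn,x0,y0,x1,y1,k,out):
    im=cv2.imread('pics/'+fn+'.png')[y0:y1,x0:x1]; cv2.imwrite('pics/'+out+'.png',cv2.resize(im,None,fx=k,fy=k,interpolation=cv2.INTER_CUBIC))
E
python3 - <<'E'
from h import *
for n in ['scene','top','wrist']:
    s,o=snap(n,n+'0'); 
    if n!='wrist': print(n,s['fx'],s['cx'],s['cy'],np.round(-s['R'].T@s['t'],1),np.round(s['R'],3).tolist())
    else: print(s['fx'],np.round(s['mount'],3).tolist())
print({k:np.round(v,3).tolist() for k,v in o.items()})
a=cv2.imread('pics/scene0.png');b=cv2.imread('pics/top0.png')
E
```

```text
scene 446.09749008734997 279.4142446674115 209.12474919929457 [1380.3  -25.7  856.6] [[-0.058, 0.998, 0.013], [0.694, 0.049, -0.719], [-0.718, -0.033, -0.695]]
top 474.99552756651207 282.4079943469026 208.79674769799422 [ 345.4  -56.  1337.3] [[-0.073, -0.997, -0.003], [-0.976, 0.072, -0.206], [0.206, -0.013, -0.978]]
290.4606861122076 [[0.001, -0.964, -0.267, 77.602], [1.0, 0.001, 0.0, -0.042], [0.0, -0.267, 0.964, -83.102], [0.0, 0.0, 0.0, 1.0]]
{'clock': 0.1, 'qpos': [1.218, 0.629, 0.038, 1.518, -0.027, 0.996, -0.02], 'joint_vel': [0.0, -0.001, 0.001, -0.003, -0.0, -0.0, 0.001], 'effort': [0.002, -55.079, 1.147, -18.712, -0.052, 0.019, 0.0], 'tool_pos': [183.767, -623.039, 301.875], 'eef_rot': [0.99, 0.143, -0.0, -0.001], 'wrist_force': [0.368, 0.195, -0.883], 'ft_torque': [-0.042, 0.059, -0.033], 'gripper_force': 0.0, 'grip_width': 0.999}
```

View pics/scene0.png

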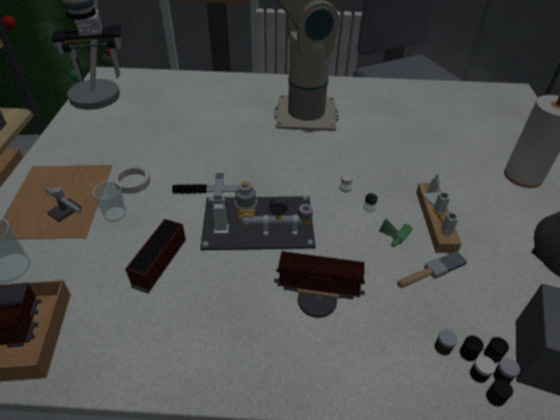

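View pics/top0.png

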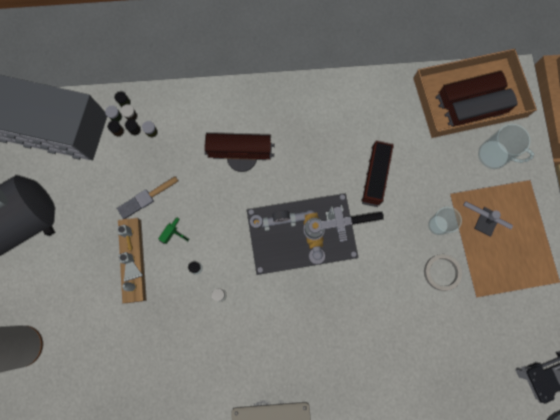

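Scene view (scene0): rack with three nozzles at about (438,215), green look-alike lying at (396,232), station at (258,220), lever grip (190,188), wagon on stand (320,275). Top view (top0): rack (130,260), green look-alike (172,232), station (303,233), grip (368,217), wagon (238,147), open wagon (377,172), tumbler (443,221), tape (440,272). Next, one mosaic of close crops.

```bash
python3 - <<'E'
from h import *
a=cv2.imread('pics/top0.png');b=cv2.imread('pics/scene0.png')
def c(im,x0,y0,x1,y1,w,h): return cv2.resize(im[y0:y1,x0:x1],(w,h),interpolation=cv2.INTER_CUBIC)
# top rack 100..160 x 210..310 (x5 ->300x500) scale 3
r1=np.hstack([c(a,105,215,165,305,200,300),c(a,240,185,390,275,500,300)])
r2=np.hstack([c(b,400,165,475,255,250,300),c(b,165,165,320,255,450,300)[:, :450]])
w=700
m=np.vstack([r1,r2]); m=cv2.convertScaleAbs(m,alpha=1.5,beta=15)
cv2.imwrite('pics/m1.png',m)
E
```

```text
(no output)
```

View pics/m1.png

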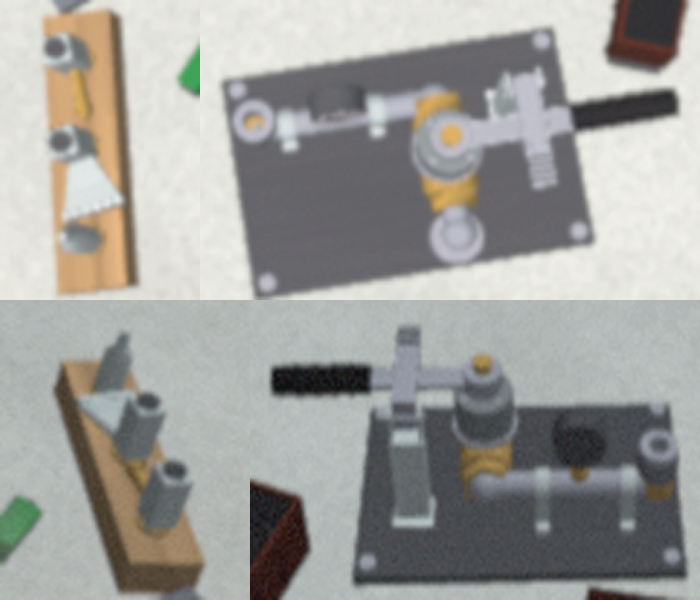

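Candidates for the flat nozzle in top0: middle of the rack, with the wide fan, at (126,258); the round nozzle (gold tube) at (124,230); the straight one at (129,286); the green look-alike at (172,232), lying on the table. The crop shows the middle one has the wide slit mouth, pointing toward the robot, so I choose that one.

```bash
python3 - <<'E'
from h import *
np.set_printoptions(precision=1,suppress=True)
T=lambda x,y,ox,oy,px=0,py=0:(ox+(x-px)*.3,oy+(y-py)*.3)
t=lambda x,y:('top0',)+T(x,y,240,185,200)
s=lambda x,y:('scene0',165+(x-250)*155/450,165+(y-300)*.3)
tr=lambda x,y:('top0',)+T(x,y,105,215)
sr=lambda x,y:('scene0',)+T(x,y,400,165,0,300)
print('flat top',tri([tr(65,141),sr(149,402)]), atz(*tr(65,141),91),atz(*sr(149,402),91))
print('round top',atz(*tr(58,48),91),atz(*sr(174,468),91))
print('straight',atz(*sr(122,340),100))
print('fan ends', atz(*tr(64,220),48),atz(*tr(124,200),48))
print('rack top corners',[atz(*tr(*p),35) for p in [(45,18),(110,12),(125,285),(57,293)]])
print('coupl',tri([t(253,121),s(661,447)]),atz(*t(253,121),91),atz(*s(661,447),91))
print('pivot',tri([t(452,135),s(482,363)]))
print('lever tip',atz(*t(677,102),120),'start',atz(*t(575,118),120),'scene tip',atz(*s(272,380),120),'start',atz(*s(371,378),120))
print('screws',[atz(*t(*p),12) for p in [(237,90),(541,40),(578,230),(267,283)]])
print('tab',tri([t(540,175),s(407,345)]))
print('wagon roof top', [atz('top0',u,v,136) for u,v in [(206,134),(270,134)]],[atz('scene0',u,v,136) for u,v in [(280,255),(364,263)]])
print('jars',atz('top0',194,267,45),atz('top0',218,295,45))
E
```

```text
flat top [509.2 355.1  90.1] [508.5 351.2  91. ] [509.4 358.4  91. ]
round top [583.3 356.5  91. ] [581.4 361.8  91. ]
straight [446.6 347.6 100. ]
fan ends [450.2 366.4  48. ] [462.8 317.9  48. ]
rack top corners [array([620.3, 385.8,  35. ]), array([621.4, 331.5,  35. ]), array([395.5, 321.6,  35. ]), array([393.2, 376.5,  35. ])]
coupl [580.    3.2  86.5] [579.1   1.   91. ] [584.5   5.   91. ]
pivot [ 548.9 -151.9  132.8]
lever tip [ 564.4 -332.4  120. ] start [ 557.6 -251.5  120. ] scene tip [ 566.6 -329.1  120. ] start [ 558.2 -245.4  120. ]
screws [array([621.8,  16.6,  12. ]), array([ 646.4, -246.7,   12. ]), array([ 481.3, -261.4,   12. ]), array([456.2,   1.4,  12. ])]
tab [ 515.3 -220.7  117.5]
wagon roof top [array([817.4, 117.5, 136. ]), array([804.7, -53.2, 136. ])] [array([774.2, -50.5, 136. ]), array([783.7, 124.4, 136. ])]
jars [474.3 178.3  45. ] [394.9 116.7  45. ]
```

step_arm(
  motion=[
    [[0.9, -1, 0, 0, 1], [0.9, -1, 0, 0, 1], [0.9, -1, 0, 0, 1], [0.9, -1, 0, 0, 1], [0.9, -1, 0, 0, 1], [0.9, -1, 0, 0, 1], [0.9, -1, 0, 0, 1]],
  ],
)

```text
clock: 1.02
tool_pos: [359.2, -255.9, 302.7]
eef_rot: [0.989, 0.145, 0.0, -0.001]
wrist_force: [-0.0, -0.6, -0.0]
grip_width: 1.001
gripper_force: 0.0
```

step_arm(
  motion=[
    [[0.53, -0.91, 0, 0, 1], [0.53, -0.91, 0, 0, 1], [0.53, -0.91, 0, 0, 1], [0.53, -0.91, 0, 0, 1], [0.53, -0.91, 0, 0, 1], [0.53, -0.91, 0, 0, 1], [0.53, -0.91, 0, 0, 1]],
  ],
)

```text
clock: 1.9
tool_pos: [433.0, 47.2, 302.5]
eef_rot: [0.99, 0.143, -0.0, 0.0]
wrist_force: [0.4, 0.4, -0.4]
grip_width: 0.998
gripper_force: 0.0
```

step_arm(
  motion=[
    [[0.53, -0.91, 0, 0, 1], [0.53, -0.91, 0, 0, 1], [0.53, -0.91, 0, 0, 1], [0.53, -0.91, 0, 0, 1], [0.53, -0.91, 0.1, 0.02, 1], [0.53, -0.91, 0.1, 0.02, 1], [0.53, -0.91, 0.1, 0.02, 1]],
  ],
)

```text
clock: 2.78
tool_pos: [509.1, 352.0, 271.9]
eef_rot: [0.992, 0.126, -0.001, 0.001]
wrist_force: [-0.2, 0.0, 0.0]
grip_width: 0.997
gripper_force: 0.0
```

```bash
python3 - <<'E'
from h import *
s,o=snap('wrist','w1'); print({k:np.round(o[k],3).tolist() for k in ['clock','qpos','tool_pos','eef_rot']})
for X in [(509,355,91),(497,352,91),(521,358,91)]: print(np.round(proj('w1',X)))
im=cv2.imread('pics/w1.png'); cv2.imwrite('pics/w1v.png',cv2.convertScaleAbs(cv2.resize(im,None,fx=1.4,fy=1.4,interpolation=2),alpha=1.4))
E
```

```text
{'clock': 2.775, 'qpos': [-0.592, 0.618, -0.095, 1.638, 0.072, 0.892, -2.033], 'tool_pos': [509.132, 352.027, 271.866], 'eef_rot': [0.992, 0.126, -0.001, 0.001]}
[278. 213.]
[278. 225.]
[278. 200.]
```

View pics/w1v.png

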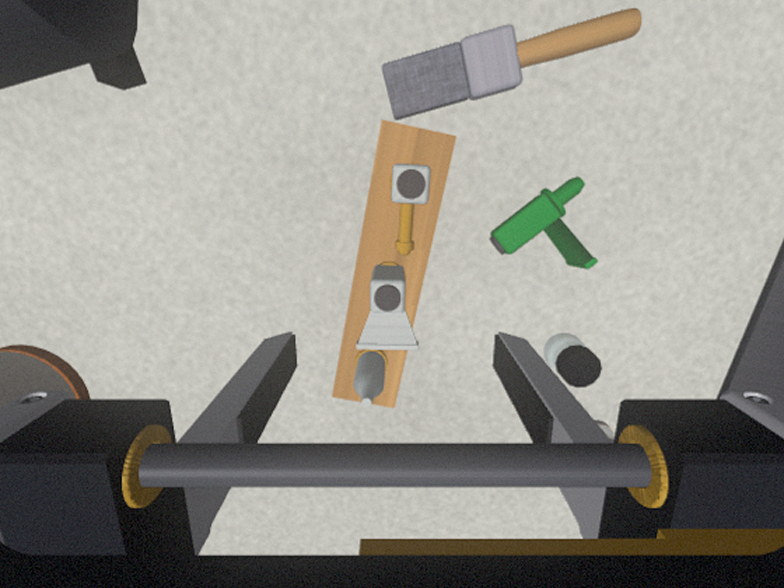

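The wrist view shows the flat nozzle's body top centred at about (387,297) in the enlarged view. The fan is square to the tool, and the fingers straddle clear space on both sides. Descending and gripping.

step_arm(
  motion=[
    [[0.004, -0.013, 0.15, 0, 1], [0.004, -0.013, 0.3, 0, 1], [0.004, -0.013, 0.36, 0, 1], [0.004, -0.013, 0.397, 0, 1], [0.004, -0.013, 0.397, 0, 1], [0.004, -0.013, 0.397, 0, -1], [0.004, -0.013, 0.397, 0, -1], [0.004, -0.013, 0.397, 0, -1], [0.004, -0.013, 0.397, 0, -1], [0.004, -0.013, 0.397, 0, -1]],
  ],
  squeeze=30,
)

```text
clock: 4.08
tool_pos: [508.8, 358.4, 153.6]
eef_rot: [0.992, 0.127, 0.0, -0.0]
wrist_force: [-0.1, -0.6, -0.9]
grip_width: 0.502
gripper_force: 0.0
```

step_arm(
  motion=[
    [[0, 0.007, 0.002, 0, -1], [0, 0.007, 0.002, 0, -1], [0, 0.007, 0.002, 0, -1], [0, 0.007, 0.002, 0, -1], [0, 0.007, 0.002, 0, -1], [0, 0.007, 0.002, 0, -1]],
  ],
)

```text
clock: 4.82
tool_pos: [509.3, 356.3, 152.9]
eef_rot: [0.992, 0.127, -0.0, 0.0]
wrist_force: [0.7, -0.3, -0.4]
grip_width: 0.253
gripper_force: 29.9
```

step_arm(
  motion=[
    [[0, 0, -0.15, 0, -1], [0, 0, -0.35, 0, -1], [0, 0, -0.467, 0, -1], [-0.03, 0.2, -0.467, -0.1, -1], [-0.03, 0.4, -0.467, -0.2, -1], [-0.03, 0.6, -0.467, -0.35, -1], [-0.03, 0.6, -0.467, -0.5, -1], [-0.03, 0.6, -0.467, -0.6, -1], [-0.03, 0.6, -0.467, -0.7, -1], [-0.03, 0.6, -0.467, -0.8, -1], [-0.03, 0.6, -0.467, -0.9, -1], [-0.03, 0.6, -0.467, -0.97, -1]],
  ],
)

```text
clock: 6.32
tool_pos: [545.9, 179.7, 293.0]
eef_rot: [0.628, 0.778, -0.0, -0.0]
wrist_force: [-0.3, 0.5, -1.1]
grip_width: 0.255
gripper_force: 30.0
```

```bash
cat >> h.py <<'E'
from scipy.spatial.transform import Rotation as Ro
def go(p,yaw=None):
    o=env.get_obs(); R=Ro.from_quat(o['eef_rot']).as_matrix(); d=R.T@(np.array(p)-o['tool_pos']); y=np.arctan2(R[1,0],R[0,0])
    print({k:np.round(o[k],3).tolist() for k in ['clock','tool_pos','wrist_force','grip_width','gripper_force']},'yaw',round(y,4),'shift',np.round(d/300,4), 'turn',None if yaw is None else round(-(yaw-y)/(np.pi/2),4),'tilt',np.round(R[:,2],4))
E
python3 -c "
from h import *
go((581,3,293),3.29)"
```

```text
{'clock': 6.325, 'tool_pos': [545.918, 179.709, 292.97], 'wrist_force': [-0.282, 0.469, -1.129], 'grip_width': 0.255, 'gripper_force': 29.996} yaw 1.7829 shift [-6.004e-01 -9.700e-03 -1.000e-04] turn -0.9595 tilt [-3.e-04 -1.e-04 -1.e+00]
```

step_arm(
  motion=[
    [[-0.2, -0.003, 0, -0.1, -1], [-0.4, -0.006, 0, -0.2, -1], [-0.6, -0.01, 0, -0.3, -1], [-0.6, -0.01, 0, -0.4, -1], [-0.6, -0.01, 0, -0.5, -1], [-0.6, -0.01, 0, -0.6, -1], [-0.6, -0.01, 0, -0.7, -1], [-0.6, -0.01, 0, -0.8, -1], [-0.6, -0.01, 0, -0.9, -1], [-0.6, -0.01, 0, -0.96, -1], [-0.6, -0.01, 0, -0.96, -1], [-0.6, -0.01, 0, -0.96, -1]],
  ],
)

```text
clock: 7.82
tool_pos: [580.2, 3.1, 293.0]
eef_rot: [-0.072, 0.997, -0.0, -0.0]
wrist_force: [-0.0, -0.1, -0.6]
grip_width: 0.254
gripper_force: 30.0
```

```bash
python3 - <<'E'
from h import *
s,o=snap('wrist','w2'); snap('top','t2'); snap('scene','s2')
go((581,3,293),3.29)
for X in [(581,3,91),(598,3,91),(564,3,91)]: print(np.round(proj('w2',X),1),np.round(proj('top0',X),1),np.round(proj('scene0',X),1))
f=lambda n,x0,y0,x1,y1,w,h:cv2.resize(cv2.imread('pics/'+n+'.png')[y0:y1,x0:x1],(w,h),interpolation=cv2.INTER_CUBIC)
a=f('w2',180,80,380,280,600,600)
b=np.vstack([f('scene0',285,190,330,235,200,200),f('top0',235,200,280,245,200,200),f('s2',260,160,340,240,200,200)])
cv2.imwrite('pics/m2.png',cv2.convertScaleAbs(np.hstack([a,b]),alpha=1.5))
E
```

```text
{'clock': 7.975, 'tool_pos': [580.312, 3.18, 293.159], 'wrist_force': [0.197, -0.143, -0.344], 'grip_width': 0.251, 'gripper_force': 29.996} yaw -2.9969 shift [-0.0022 -0.0009  0.0005] turn -4.0024 tilt [ 2.e-04 -3.e-04 -1.e+00]
[281.5 208.9] [255.1 220.7] [305.8 208.1]
[279.1 224.6] [254.7 214.4] [305.7 212.9]
[283.9 192.7] [255.5 226.9] [305.9 203.4]
```

View pics/m2.png

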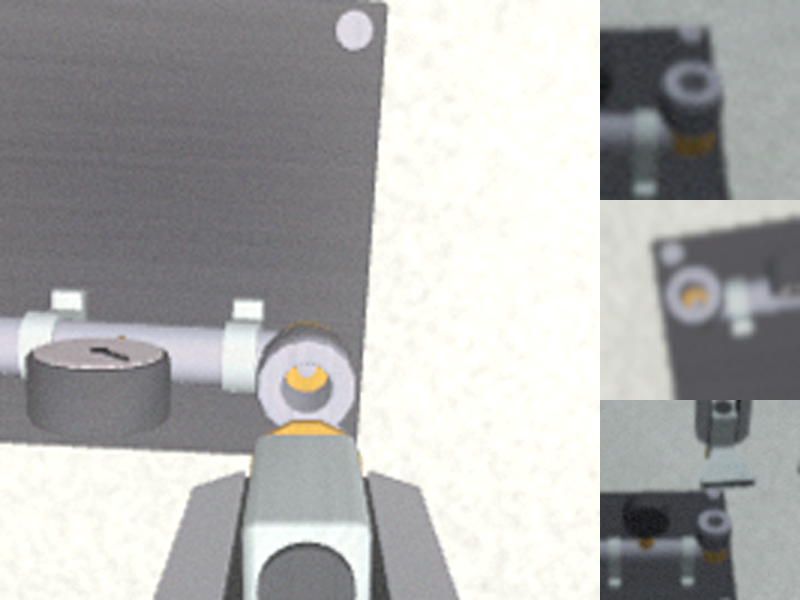

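The wrist crop shows the coupling's rim centred at (306,383) in the crop, just ahead of the nozzle, with the gauge to its left. The nozzle sits square in the fingers. Now computing the remaining shift in the tool frame, so camera bias cancels.

```bash
python3 - <<'E'
from h import *
def tool(fn,p,X=None):
    d,_,_=cam(fn); R=Ro.from_quat(d['tq']).as_matrix(); return R.T@(np.array(p)-d['tp'])
d1,_,_=cam('w1'); R1=Ro.from_quat(d1['tq']).as_matrix()
n=atz('w1',276.3,211.9,91); print('noz w1',n.round(2),'in tool at grip',(R1.T@(n-np.array([509.3,356.3,152.9]))).round(2))
for v in (206.9,207.4,207.9): 
  c=atz('w2',281.9,v,91); print('coupl',c.round(2),'tool',tool('w2',c).round(2))
d,_,_=cam('w2'); print(d['cx'],d['cy'])
M=np.linalg.inv(np.array(d['mount']))
for x in (10,11,12,13,14):
  q=M@[x,0,62,1]; print(x,(q[:2]/q[2]*[d['fx'],d['fy']]+[d['cx'],d['cy']]).round(1))
E
```

```text
noz w1 [509.37 357.01  91.  ] in tool at grip [ 0.36 -0.8  61.9 ]
coupl [578.86   3.15  91.  ] tool [  1.3    0.33 202.04]
coupl [579.38   3.22  91.  ] tool [  0.78   0.33 202.04]
coupl [579.9   3.3  91. ] tool [  0.25   0.33 202.04]
281.7268348481834 209.2364293196278
10 [281.6 258.7]
11 [281.6 257. ]
12 [281.6 255.3]
13 [281.6 253.6]
14 [281.6 251.9]
```

step_arm(
  motion=[
    [[0.0013, 0.001, 0.08, 0, -1], [0.0013, 0.001, 0.15, 0, -1], [0.0013, 0.001, 0.18, 0, -1], [0.0013, 0.001, 0.2, 0, -1], [0.0013, 0.001, 0.21, 0, -1], [0.0013, 0.001, 0.22, 0, -1], [0.0013, 0.001, 0.237, 0, -1], [0.0013, 0.001, 0.237, 0, -1]],
  ],
)

```text
clock: 8.98
tool_pos: [581.0, 3.6, 222.1]
eef_rot: [-0.073, 0.997, 0.0, 0.001]
wrist_force: [3.7, 0.4, -3.3]
grip_width: 0.252
gripper_force: 30.0
```

step_arm(
  motion=[
    [[-0.004, 0, 0, 0, -1], [-0.004, 0, 0.015, 0, -1], [-0.004, 0, 0.03, 0, -1], [-0.004, 0, 0.04, 0, -1], [-0.004, 0, 0.045, 0, -1], [-0.004, 0, 0.045, 0, -1]],
  ],
)

```text
clock: 9.72
tool_pos: [581.3, 3.7, 209.0]
eef_rot: [-0.073, 0.997, -0.0, 0.0]
wrist_force: [1.2, -0.1, 3.6]
grip_width: 0.255
gripper_force: 30.0
```

Nozzle seated (z stopped at 209.0 with a rim reaction). Opening the fingers just a little because of the gauge, then rising.

step_arm(
  motion=[
    [[0, 0, 0, 0, -0.15], [0, 0, 0, 0, -0.15], [0, 0, 0, 0, -0.15], [0, 0, 0, 0, -0.15], [0, 0, -0.05, 0, -0.15], [0, 0, -0.12, 0, -0.15], [0, 0, -0.2, 0, -0.15], [0, 0, -0.35, 0, -0.15], [0, 0, -0.4, 0, -0.15], [0, 0, -0.4, 0, -0.15]],
  ],
)

```text
clock: 10.98
tool_pos: [581.4, 3.7, 329.8]
eef_rot: [-0.072, 0.997, -0.0, 0.001]
wrist_force: [0.2, -0.3, -0.8]
grip_width: 0.42
gripper_force: 0.0
```

```bash
python3 - <<'E'
from h import *
s,o=snap('wrist','w3'); snap('scene','s3')
go((581,3,293))
print(np.round([proj('w3',X) for X in [(581.3,3.7,147),(581.3,3.7,91)]],1))
f=lambda n,x0,y0,x1,y1,w,h:cv2.resize(cv2.imread('pics/'+n+'.png')[y0:y1,x0:x1],(w,h),interpolation=cv2.INTER_CUBIC)
cv2.imwrite('pics/m3.png',cv2.convertScaleAbs(np.hstack([f('w3',200,100,350,300,360,480),f('s3',165,160,315+40,310,608-168,480)]),alpha=1.5))
E
```

```text
{'clock': 11.075, 'tool_pos': [580.524, 3.17, 327.635], 'wrist_force': [-0.267, 0.006, -0.669], 'grip_width': 0.427, 'gripper_force': 0.0} yaw -2.9963 shift [-0.0017 -0.0007  0.1154] turn None tilt [-1.5e-03 -7.0e-04 -1.0e+00]
[[281.7 212.9]
 [281.7 199. ]]
```

View pics/m3.png

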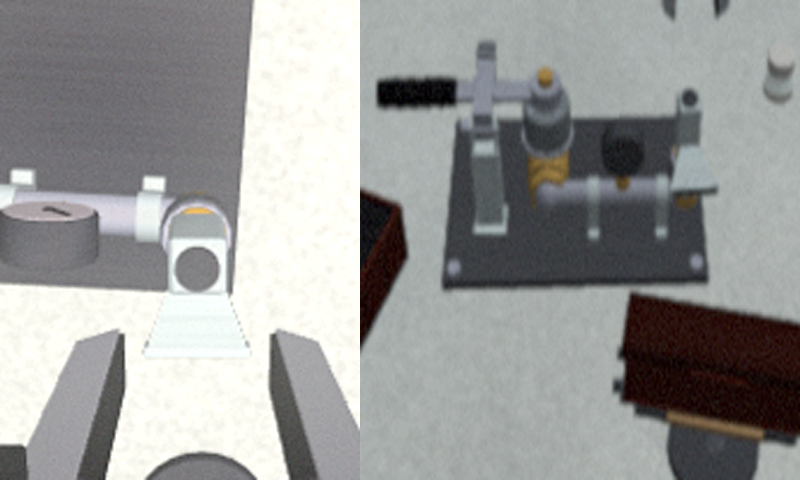

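```bash
python3 - <<'E'
from h import *
np.set_printoptions(precision=1,suppress=True)
f=lambda n,x0,y0,x1,y1,w,h:cv2.resize(cv2.imread('pics/'+n+'.png')[y0:y1,x0:x1],(w,h),interpolation=cv2.INTER_CUBIC)
cv2.imwrite('pics/m4.png',cv2.convertScaleAbs(np.hstack([f('top0',315,190,365,250,400,480),f('s3',185,160,235,220,400,480)]),alpha=1.5))
t=lambda x,y:('top0',240+(x-200+.5)*.3-.5,185+(y+.5)*.3-.5)
s=lambda x,y:('scene0',165+(x-250+.5)*155/450-.5,165+(y-300+.5)*.3-.5)
yaw=.094; S=np.array([[np.cos(yaw),-np.sin(yaw),0],[np.sin(yaw),np.cos(yaw),0],[0,0,1]]); P=np.array([548.7,-151.7,120])
for n,p,z in [('tab tip',t(543,187),134),('strap',t(532,80),134),('tab L',t(531,175),134),('tab R',t(553,172),134),('tip s',s(408,328),134),('L',s(396,335),134),('R',s(420,335),134)]:
    X=atz(*p,z); print(n,X,'station',S.T@(X-P))
E
```

```text
tab tip [ 504.5 -218.4  134. ] station [-50.3 -62.3  14. ]
strap [ 588.5 -218.2  134. ] station [ 33.3 -70.   14. ]
tab L [ 514.4 -210.2  134. ] station [-39.6 -55.   14. ]
tab R [ 515.5 -227.2  134. ] station [-40.2 -72.1  14. ]
tip s [ 513.4 -220.1  134. ] station [-41.6 -64.8  14. ]
L [ 522.4 -229.2  134. ] station [-33.5 -74.7  14. ]
R [ 520.8 -208.5  134. ] station [-33.1 -53.9  14. ]
```

View pics/m4.png

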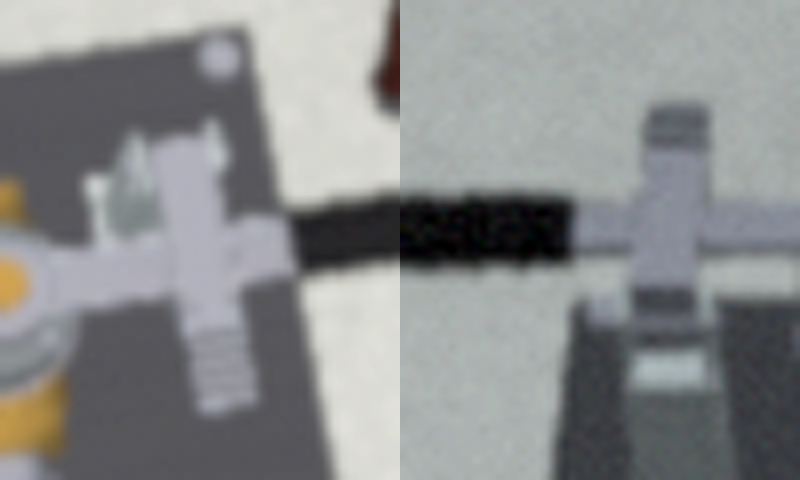

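```bash
python3 -c "
from h import *
go((523,-218.3,290),3.236-2*np.pi)"
```

```text
{'clock': 11.075, 'tool_pos': [580.524, 3.17, 327.635], 'wrist_force': [-0.267, 0.006, -0.669], 'grip_width': 0.427, 'gripper_force': 0.0} yaw -2.9963 shift [ 0.2964 -0.7026  0.1263] turn 0.0324 tilt [-1.5e-03 -7.0e-04 -1.0e+00]
```

step_arm(
  motion=[
    [[0.1, -0.2, 0, 0.01, 0.06], [0.2, -0.45, 0, 0.032, 0.06], [0.297, -0.703, 0.05, 0.032, 0.06], [0.297, -0.703, 0.128, 0.032, 0.06], [0.297, -0.703, 0.128, 0.032, 0.06], [0.297, -0.703, 0.128, 0.032, 0.06]],
  ],
)

```text
clock: 11.82
tool_pos: [523.4, -217.0, 289.3]
eef_rot: [-0.048, 0.999, 0.001, -0.0]
wrist_force: [0.0, 0.2, 0.4]
grip_width: 0.531
gripper_force: 0.0
```

```bash
python3 - <<'E'
from h import *
snap('wrist','w5'); go((523,-218.3,217),3.236-2*np.pi)
for X in [(524.8,-218.2,134),(594.5,-211.6,113),(508.3,-219.8,134),(561.9,-291,120),(548.7,-151.7,120)]: print(X,np.round((np.array(proj('w5',X))-[120,20]+.5)*2-.5))
im=cv2.imread('pics/w5.png')[20:300,120:450]; cv2.imwrite('pics/w5v.png',cv2.convertScaleAbs(cv2.resize(im,None,fx=2,fy=2,interpolation=2),alpha=1.3))
E
```

```text
{'clock': 11.875, 'tool_pos': [523.918, -216.29, 290.062], 'wrist_force': [0.473, 0.35, 0.052], 'grip_width': 0.532, 'gripper_force': 0.0} yaw -3.0442 shift [ 0.0038 -0.0067  0.2435] turn 0.0019 tilt [ 3.0e-04  1.5e-03 -1.0e+00]
(524.8, -218.2, 134) [320. 409.]
(594.5, -211.6, 113) [320. 528.]
(508.3, -219.8, 134) [320. 372.]
(561.9, -291, 120) [158. 460.]
(548.7, -151.7, 120) [456. 460.]
```

View pics/w5v.png

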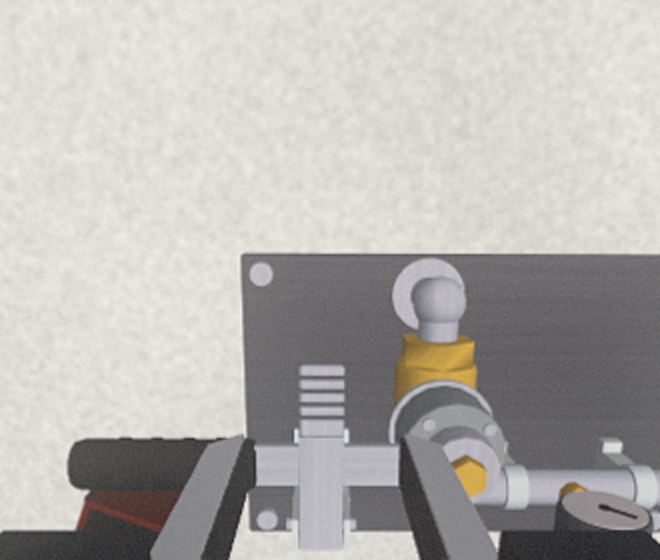

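The wrist view shows the ribbed tab at (299–344, 365–437) of the crop, between the fingers, with the lever bar behind it at row 465 and the valve's inlet pipe well to the right. Descending to pinch the tab lightly.

step_arm(
  motion=[
    [[0.005, -0.004, 0.1, 0.001, 0.06], [0.005, -0.004, 0.18, 0.001, 0.06], [0.005, -0.004, 0.22, 0.001, 0.06], [0.005, -0.004, 0.243, 0.001, 0.06], [0.005, -0.004, 0.243, 0.001, 0.06], [0.005, -0.004, 0.243, 0.001, -1], [0.005, -0.004, 0.243, 0.001, -1], [0.005, -0.004, 0.243, 0.001, -1], [0.005, -0.004, 0.243, 0.001, -1], [0.005, -0.004, 0.243, 0.001, -1], [0.005, -0.004, 0.243, 0.001, -1]],
  ],
  squeeze=6,
)

```text
clock: 13.25
tool_pos: [522.1, -218.5, 217.4]
eef_rot: [-0.047, 0.999, 0.001, 0.0]
wrist_force: [-1.6, 4.2, 2.7]
grip_width: 0.208
gripper_force: 6.0
```

```bash
python3 - <<'E'
from h import *
go((522,-217.8,217),3.236-2*np.pi)
# arc: grip = tab mid + 8 mm at start; tab centre relative to hinge
for th in np.arange(0.2,1.71,.15):
    a=th+.212; print(round(th,2), 'tool x',round((71.6*np.cos(.212)-71.6*np.cos(a))/-300,3),'z',round(-(71.6*np.sin(a)-15)/300,3))
E
```

```text
{'clock': 13.25, 'tool_pos': [522.1, -218.489, 217.354], 'wrist_force': [-1.598, 4.211, 2.695], 'grip_width': 0.208, 'gripper_force': 6.001} yaw -3.0475 shift [0.0001 0.0023 0.0012] turn -0.0002 tilt [-0.      0.0011 -1.    ]
0.2 tool x -0.015 z -0.046
0.35 tool x -0.031 z -0.077
0.5 tool x -0.053 z -0.106
0.65 tool x -0.078 z -0.131
0.8 tool x -0.107 z -0.152
0.95 tool x -0.138 z -0.169
1.1 tool x -0.172 z -0.181
1.25 tool x -0.207 z -0.187
1.4 tool x -0.243 z -0.188
1.55 tool x -0.279 z -0.184
1.7 tool x -0.313 z -0.175
```

step_arm(
  motion=[
    [[-0.005, 0.004, -0.02, 0, -1], [-0.015, 0.004, -0.046, 0, -1], [-0.031, 0.004, -0.077, 0, -1], [-0.053, 0.004, -0.106, 0, -1], [-0.078, 0.004, -0.131, 0, -1], [-0.107, 0.004, -0.152, 0, -1], [-0.138, 0.004, -0.169, 0, -1], [-0.172, 0.004, -0.181, 0, -1], [-0.207, 0.004, -0.187, 0, -1], [-0.243, 0.004, -0.188, 0, -1], [-0.279, 0.004, -0.184, 0, -1], [-0.313, 0.004, -0.175, 0, -1]],
  ],
)

```text
clock: 14.75
tool_pos: [616.7, -209.4, 269.8]
eef_rot: [-0.047, 0.999, -0.0, 0.001]
wrist_force: [0.6, 0.5, 2.3]
grip_width: 0.215
gripper_force: 6.0
```

step_arm(
  motion=[
    [[-0.033, 0, 0.015, 0, -1], [-0.063, 0, 0.034, 0, -1], [-0.063, 0, 0.034, 0, -1], [-0.063, 0, 0.034, 0, 0.0], [-0.063, 0, 0.034, 0, 0.0], [-0.063, 0, 0.034, 0, 0.0], [-0.063, 0, 0.034, 0, 0.0], [-0.063, 0, -0.05, 0, 0.0], [-0.063, 0, -0.2, 0, 0.0], [-0.063, 0, -0.25, 0, 0.0], [-0.063, 0, -0.25, 0, 0.0]],
  ],
)

```text
clock: 16.12
tool_pos: [634.5, -207.5, 345.4]
eef_rot: [-0.047, 0.999, -0.0, 0.001]
wrist_force: [0.0, 0.3, -0.7]
grip_width: 0.502
gripper_force: 0.0
```

```bash
python3 - <<'E'
from h import *
snap('top','t6'); snap('scene','s6'); go((561.9,-291,300),1.665)
f=lambda n,x0,y0,x1,y1,w,h:cv2.resize(cv2.imread('pics/'+n+'.png')[y0:y1,x0:x1],(w,h),interpolation=cv2.INTER_CUBIC)
cv2.imwrite('pics/m6.png',cv2.convertScaleAbs(np.hstack([f('s6',165,140,325,260,560,420),f('t6',300,180,390,250,240,420)]),alpha=1.5))
E
```

```text
{'clock': 16.225, 'tool_pos': [633.64, -207.808, 343.227], 'wrist_force': [-0.012, -0.298, 0.503], 'grip_width': 0.502, 'gripper_force': 0.0} yaw -3.048 shift [ 0.2637 -0.2537  0.1447] turn -3.0004 tilt [-2.2e-03 -1.0e-04 -1.0e+00]
```

View pics/m6.png

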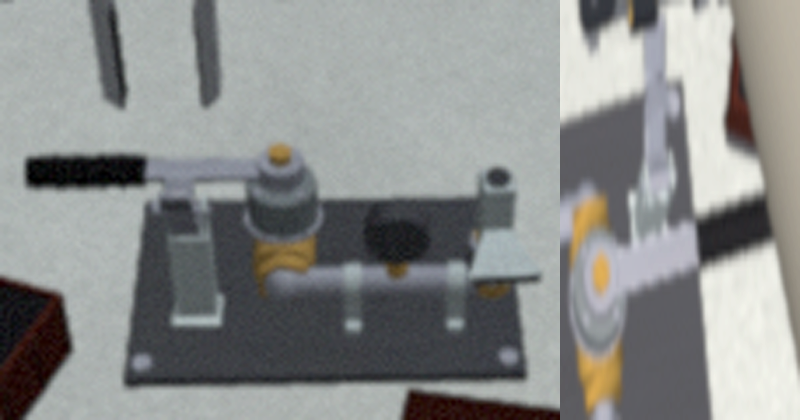

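Catch is thrown over (strap points to the far side, bar uncovered), the lever is still shut and the nozzle is home. Now turning the tool and going over the lever grip.

step_arm(
  motion=[
    [[0.1, -0.1, 0, 0.1, 0.28], [0.2, -0.2, 0, 0.2, 0.28], [0.264, -0.254, 0, 0.3, 0.28], [0.264, -0.254, 0, 0.4, 0.28], [0.264, -0.254, 0.05, 0.5, 0.28], [0.264, -0.254, 0.1, 0.6, 0.28], [0.264, -0.254, 0.14, 0.7, 0.28], [0.264, -0.254, 0.14, 0.8, 0.28], [0.264, -0.254, 0.14, 0.9, 0.28], [0.264, -0.254, 0.14, 1.0, 0.28], [0.264, -0.254, 0.14, 1.0, 0.28], [0.264, -0.254, 0.14, 1.0, 0.28]],
  ],
)

```text
clock: 17.73
tool_pos: [562.2, -290.8, 301.8]
eef_rot: [0.672, 0.74, -0.0, -0.001]
wrist_force: [0.2, -1.0, -0.1]
grip_width: 0.638
gripper_force: 0.0
```

```bash
python3 - <<'E'
from h import *
go((562.9,-291,197),1.665)
E
```

```text
{'clock': 17.725, 'tool_pos': [562.188, -290.762, 301.768], 'wrist_force': [0.242, -0.989, -0.052], 'grip_width': 0.638, 'gripper_force': 0.0} yaw 1.667 shift [-0.0013  0.0028  0.3492] turn 0.0013 tilt [-1.4e-03  6.0e-04 -1.0e+00]
```

step_arm(
  motion=[
    [[0, 0.003, 0.15, 0, 0.28], [0, 0.003, 0.28, 0, 0.28], [0, 0.003, 0.33, 0, 0.28], [0, 0.003, 0.35, 0, 0.28], [0, 0.003, 0.35, 0, 0.28], [0, 0.003, 0.35, 0, -1], [0, 0.003, 0.35, 0, -1], [0, 0.003, 0.35, 0, -1], [0, 0.003, 0.35, 0, -1], [0, 0.003, 0.35, 0, -1], [0, 0.003, 0.35, 0, -1]],
  ],
  squeeze=20,
)

```text
clock: 19.1
tool_pos: [563.3, -290.9, 197.9]
eef_rot: [0.673, 0.739, -0.0, -0.0]
wrist_force: [-2.2, 0.0, 3.9]
grip_width: 0.249
gripper_force: 20.0
```

```bash
python3 - <<'E'
from h import *
go((562.9,-291,197),1.665)
# tool frame: lever start yaw .094; tool yaw 1.665 => tool x = lever +y (toward pivot), tool y = lever +x
for th in np.arange(.1,1.31,.1): print(round(th,2),'x',round(140*(1-np.cos(th))/300,3),'y',round(-140*np.sin(th)/300,3),'turn',round(th/(np.pi/2),3))
E
```

```text
{'clock': 19.1, 'tool_pos': [563.312, -290.859, 197.872], 'wrist_force': [-2.166, 0.001, 3.893], 'grip_width': 0.249, 'gripper_force': 20.0} yaw 1.6643 shift [-0.0003 -0.0014  0.0029] turn -0.0005 tilt [-3.e-04 -2.e-04 -1.e+00]
0.1 x 0.002 y -0.047 turn 0.064
0.2 x 0.009 y -0.093 turn 0.127
0.3 x 0.021 y -0.138 turn 0.191
0.4 x 0.037 y -0.182 turn 0.255
0.5 x 0.057 y -0.224 turn 0.318
0.6 x 0.082 y -0.263 turn 0.382
0.7 x 0.11 y -0.301 turn 0.446
0.8 x 0.142 y -0.335 turn 0.509
0.9 x 0.177 y -0.366 turn 0.573
1.0 x 0.215 y -0.393 turn 0.637
1.1 x 0.255 y -0.416 turn 0.7
1.2 x 0.298 y -0.435 turn 0.764
1.3 x 0.342 y -0.45 turn 0.828
```

step_arm(
  motion=[
    [[0.002, -0.047, 0, 0.064, -1], [0.009, -0.093, 0, 0.127, -1], [0.021, -0.138, 0, 0.191, -1], [0.037, -0.182, 0, 0.255, -1], [0.057, -0.224, 0, 0.318, -1], [0.082, -0.263, 0, 0.382, -1], [0.11, -0.301, 0, 0.446, -1], [0.142, -0.335, 0, 0.509, -1], [0.177, -0.366, 0, 0.573, -1], [0.215, -0.393, 0, 0.637, -1], [0.255, -0.416, 0, 0.7, -1], [0.282, -0.428, 0, 0.74, -1]],
  ],
  squeeze=25,
)

```text
clock: 20.6
tool_pos: [427.5, -219.9, 197.9]
eef_rot: [0.969, 0.248, 0.0, 0.001]
wrist_force: [-1.3, -5.7, -0.3]
grip_width: 0.249
gripper_force: 25.2
```

```bash
python3 - <<'E'
from h import *
o=env.get_obs(); p=np.array(o['tool_pos'])[:2]-[550,-151.7]; print('lever',np.arctan2(p[1],p[0]),'r',np.hypot(*p), 'open', -(np.pi/2-.094)-np.arctan2(p[1],p[0]))
go((425,-214,197))
E
```

```text
lever -2.6338195042050265 r 140.161530055797 open 1.15702317741013
{'clock': 20.6, 'tool_pos': [427.523, -219.851, 197.89], 'wrist_force': [-1.329, -5.71, -0.314], 'grip_width': 0.249, 'gripper_force': 25.184} yaw 0.5002 shift [ 0.002  -0.0212  0.0029] turn None tilt [ 8.0e-04 -2.7e-03 -1.0e+00]
```

step_arm(
  motion=[
    [[0.0, -0.01, 0, 0.013, -1], [0.0, -0.02, 0, 0.025, -1], [0.0, -0.02, 0, 0.025, -1], [0.0, -0.02, 0, 0.025, -1], [0.0, -0.02, 0, 0.025, -1], [0.0, -0.02, 0, 0.025, -1]],
  ],
)

```text
clock: 21.35
tool_pos: [424.9, -215.0, 197.8]
eef_rot: [0.973, 0.229, 0.0, 0.001]
wrist_force: [-1.2, -4.5, 0.7]
grip_width: 0.249
gripper_force: 25.1
```

```bash
python3 - <<'E'
from h import *
o=env.get_obs(); p=np.array(o['tool_pos'])[:2]-[550,-151.7]; print('open', -(np.pi/2-.094)-np.arctan2(p[1],p[0]),np.hypot(*p)); go((425,-214,197))
snap('top','t7'); snap('scene','s7')
f=lambda n,x0,y0,x1,y1,w,h:cv2.resize(cv2.imread('pics/'+n+'.png')[y0:y1,x0:x1],(w,h),interpolation=cv2.INTER_CUBIC)
cv2.imwrite('pics/m7.png',cv2.convertScaleAbs(np.vstack([f('s7',100,120,480,300,760,360),f('t7',100,120,480,300,760,240)]),alpha=1.5))
E
```

```text
open 1.1963179182930592 140.2324716481496
{'clock': 21.35, 'tool_pos': [424.877, -215.019, 197.849], 'wrist_force': [-1.203, -4.521, 0.728], 'grip_width': 0.249, 'gripper_force': 25.143} yaw 0.4631 shift [ 0.0019 -0.0029  0.0028] turn None tilt [ 6.0e-04 -2.4e-03 -1.0e+00]
```

View pics/m7.png

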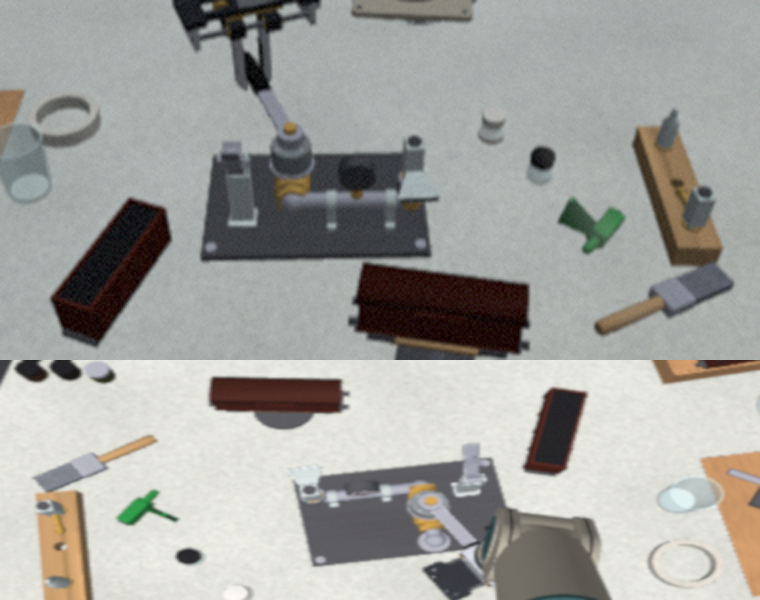

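The final view shows the lever swung round in the gripper at (265,85), the catch over, the nozzle in the coupling facing the wagon, and everything else in place.

```bash
python3 -c "
from h import *
print(env.sign_off())"
```

```text
the job is handed in; nothing more can be done
None
```

The job is handed in, with no verdict shown: the flat nozzle is home in the coupling facing the wagon, the catch is thrown over, and the gripper is holding the lever open at about 1.2 rad.

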